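Push the vial row home along the feed rail

ROBOT

A 7-joint arm with a two-finger parallel gripper is mounted at the origin on a cart in front of the work surface, level with it; the furniture and walls round the work are solid. World frame = base frame: x ahead of the robot, y to its left, z up, the work surface at z = 0. Lengths are in m, angles in rad, forces in N, time in s.
With the tool pointing down it reaches from about 0.4 to 0.85 m from the base axis. Payload 4.5 kg.
Tool frame: the origin (TCP) lies on the centre line of the jaws, within the pads' length; the fingertips stand 8 mm ahead of it and the grasp point (between the pads) lies 11 mm behind it; z points along the fingers, x is the direction in which the jaws open and shut, and the axes are right-handed (so a half turn about z gives the same grasp; the last joint's range is limited). The gripper opens to 88 mm and grips with 3 to 60 N. Pads are 18 mm wide; open, the fingers measure 123 mm over their backs; the gripper's body (75 mm by 187 mm) begins 45 mm behind the grasp point.
Start: joints at [-1.173, 0.689, -0.195, 1.565, 0.157, 0.902, -0.215], TCP at [0.222, 0.584, 0.247] pointing down, gripper open.
Joint ranges: [-3.01, 3.01], [-0.46, 2.08], [-1.47, 1.51], [0.13, 2.56], [-1, 4.14], [0.04, 2.09], [-2.66, 2.66]. Speed limits (rad/s): [2.57, 2.57, 3.14, 3.14, 3.14, 3.14, 3.14].

INTERFACE

Orientations are given as a unit quaternion [x, y, z, w].
In Python, from plant import r gives the robot as it stands.
- The arm moves only by the shell command python3 -m pendant 'ROWS' [FORCE]. ROWS is JSON, a list of rows, each a list of 3 entries, a list of its own where there are three numbers: the turn, a rotation vector about the tool's x, y, z in rad, then the shift along the tool's x, y, z in m, then the opening, from 0 (shut) to 1 (fully open). In form: [[[wx, wy, wz], [tx, ty, tz], claw], ...]. A call has 1 to 10 rows; each row is the pose to reach, as a shift and turn from the pose commanded when the call began, along the tool's axes at that moment; what a row does not reach only later rows make up. A row lasts 1/10 s, in which the tool goes at most 50 mm and 8.59 degrees, less where a joint would pass 70% of its speed; a pose out of reach is approached as far as the arm can. A call with a gripper value outside its range is refused whole. The fingers move at their own pace and stop on an object; FORCE is the grip in N (left out, the last holds). Time passes only in rows, so rows that repeat a pose let the fingers close. It gives the time, the measured TCP pose, the force and the opening at its end, in the units of the state.
- r.get_state(): the state, without advancing time (a new reading comes with each control period).
- r.snapshot(name): name is "side" or "top" or "wrist"; returns a dict with "image" (384x512x3 uint8, red, green, blue), "mtx" (3x3 intrinsics, pixels), "dist" ([k1, k2, p1, p2, k3] as OpenCV has them; the pictures are not rectified), "R" (3x3) and "t" (3): a world point X has camera coordinates R X + t; the wrist camera has in their place "T_tool_cam" (4x4, takes a point from camera to tool coordinates, whose origin is the TCP and whose axes are the tool frame's). Camera axes: x right, y down, z forward; pixel columns grow to the right and rows downward; lengths in m; the calibration is good to about 2 mm. A picture is of the moment at which its call begins: read the wrist's pose just before it. There is no depth.
- r.finish_job(): hands the job in, once; it reports no verdict.
The state is a dict: "clock": time; "q": joint angles; "qd": joint speeds; "joint_torque": joint torques, N m; "tool_pos": TCP position; "eef_rot": TCP orientation; "contact_force": force on the tool from outside, world axes, zero at the start; "moment": the same for the moment, N m; "opening": opening from 0.0 (shut) to 1.0 (fully open).
Only numpy, scipy, OpenCV 4.12 (cv2) and the standard library are available. Lean on these libraries where they do the work, as an engineer would, in place of code of your own. Each camera call takes 0.05 s, during which the arm holds its last target. There are 200 camera calls.

TASK

Gently push the whole row of brown vials along the aluminium feed rail until the front one rests against the blue end stop and the row is closed up behind it, all still upright in the channel. Push from behind with the fingertips, touching only the rear vial; do not take it between the fingers or lift it. Leave the other things on the table where they are, and come away clear.

Things in the scene. Friction and masses are not known exactly. Their poses are not given: they have to be found in the camera images.
- rail: aluminium feed rail screwed to the table (does not move): a straight channel 200 mm long. Origin: centre of its underside on the table; its x axis runs along the channel towards the end stop, z is up. Channel floor 6 mm above the table, inside width 30.5 mm, side walls 5 mm thick with their tops 20 mm above the table; six low screw feet reach 14 mm out from the walls, 8 mm high. The end at local x = -100 mm is open, with nothing across it.
- stop_face (a point): middle of the inner face of the blue end stop (12 mm thick, 40 mm tall, 40.5 mm wide, its top 40 mm above the table) at the rail's far end, at channel floor height: 88 mm from the rail's origin along the rail's x. Axes as the rail's.
- vial_1_mid (a point): the front vial, next to the end stop: loose brown glass vial with a white cap, 27 mm diameter, 52 mm tall, about 35 g, standing upright in the channel (foot 6 mm above the table, cap top 58 mm; glass reachable above the walls). The point is on its axis, 21.5 mm above its foot. The four vials start in one touching row (centres 27 mm apart) with the front one 35 to 65 mm short of the stop; the whole row slides with about 1 N.
- vial_2_mid (a point): the second vial from the stop: loose brown glass vial with a white cap, 27 mm diameter, 52 mm tall, about 35 g, standing upright in the channel (foot 6 mm above the table, cap top 58 mm; glass reachable above the walls). The point is on its axis, 21.5 mm above its foot. The four vials start in one touching row (centres 27 mm apart) with the front one 35 to 65 mm short of the stop; the whole row slides with about 1 N.
- vial_3_mid (a point): the third vial from the stop: loose brown glass vial with a white cap, 27 mm diameter, 52 mm tall, about 35 g, standing upright in the channel (foot 6 mm above the table, cap top 58 mm; glass reachable above the walls). The point is on its axis, 21.5 mm above its foot. The four vials start in one touching row (centres 27 mm apart) with the front one 35 to 65 mm short of the stop; the whole row slides with about 1 N.
- vial_4_mid (a point): the rear vial, farthest from the stop, next to the rail's open end: the one to push: loose brown glass vial with a white cap, 27 mm diameter, 52 mm tall, about 35 g, standing upright in the channel (foot 6 mm above the table, cap top 58 mm; glass reachable above the walls). The point is on its axis, 21.5 mm above its foot. The four vials start in one touching row (centres 27 mm apart) with the front one 35 to 65 mm short of the stop; the whole row slides with about 1 N.
- spare_dish: bystander, loose, not to be moved: closed clear petri dish with cream-coloured filling, about 61 mm across, 14 mm high; origin: centre of its underside
- tape_roll: bystander, loose, not to be moved: roll of yellow label tape lying flat, 66 mm across, 19 mm high; origin: centre of its underside
- objective_can: bystander, loose, not to be moved: white screw-top can with black lid, 38 mm across, 54 mm high; origin: centre of its underside
- filter_box: bystander, loose, not to be moved: small light-blue carton, 42 x 50 x 20 mm; origin: centre of its underside
- bench_timer: bystander, loose, not to be moved: white round bench timer with a black knob on top, 64 mm across, 49 mm high; origin: centre of its underside
- coverslip_box: bystander, loose, not to be moved: small grey carton, 50 x 62 x 22 mm; origin: centre of its underside
Not all that is in view belongs to the job. Leave any red look-alike of the part that bears vial_4_mid alone.

How it is judged:
At the end, for the whole second after the job is handed in: All four vials stand upright (within 0.1 rad) and at rest on the channel floor, the front one within 4 mm of the end stop, the row behind it closed up (each further vial adds at most 1 mm of slack) (x of vial_1_mid in the frame of stop_face above -0.0175 m and y of vial_1_mid in the frame of stop_face between -0.005 and 0.005 m and z of vial_1_mid in the frame of stop_face between 0.0185 and 0.0245 m and angle between each of vial_1_mid, vial_2_mid, vial_3_mid, vial_4_mid's own z axis and vertical below 0.1 rad and linear speed of each of vial_1, vial_2, vial_3, vial_4 below 0.02 m/s and x of vial_2_mid in the frame of stop_face above -0.0455 m and y of vial_2_mid in the frame of stop_face between -0.005 and 0.005 m and z of vial_2_mid in the frame of stop_face between 0.0185 and 0.0245 m and x of vial_3_mid in the frame of stop_face above -0.0735 m and y of vial_3_mid in the frame of stop_face between -0.005 and 0.005 m and z of vial_3_mid in the frame of stop_face between 0.0185 and 0.0245 m and x of vial_4_mid in the frame of stop_face above -0.1015 m and y of vial_4_mid in the frame of stop_face between -0.005 and 0.005 m and z of vial_4_mid in the frame of stop_face between 0.0185 and 0.0245 m); the robot touches nothing.
It fails at once if a vial is lifted off the channel floor or tipped (z of any of vial_1_mid, vial_2_mid, vial_3_mid, vial_4_mid in the frame of stop_face above 0.0295 m or angle between any of vial_1_mid, vial_2_mid, vial_3_mid, vial_4_mid's own z axis and vertical above 0.35 rad).
It fails at once if the fingers touch a vial other than the rear one (contact force between the fingers and vial_1 above 0.5 N or contact force between the fingers and vial_2 above 0.5 N or contact force between the fingers and vial_3 above 0.5 N).
It fails at once if the rear vial is taken between the fingers (horizontal distance between the grasp point and vial_4_mid below 0.009 m and contact force between the fingers and vial_4 above 0.5 N).
It fails at once if the row is shoved fast or rammed into the stop (linear speed of vial_1 above 0.35 m/s or contact force between vial_1 and rail above 40 N).
It fails at once if a bystander is moved (distance of any of spare_dish, tape_roll, objective_can, filter_box, bench_timer, coverslip_box from where it was at the start of the episode above 0.015 m).
It also fails if it takes over 43 s, if anything falls off the work surface, if the arm or the gripper's body presses on something with over 40 N, if the wrist force passes 120 N, or if a joint passes its speed limit or range.

## Working session

There is one attempt and no reset: what is moved stays moved. The work goes in short steps, Python scripts to look and compute and a shell command to move; the robot and the scene stay as the last step left them, time stands still between calls to the robot, and variables do not carry over. Pictures are saved under pics/ and viewed, about 8 in all and at most 12, crops included, and the job is handed in when it is done.

```bash
mkdir -p pics; ls
python3 - <<'E'
from plant import r
import cv2,numpy as np
s=r.get_state();print(s['clock'],s['tool_pos'],s['eef_rot'],s['opening'])
for n in('top','side'):
    d=r.snapshot(n);cv2.imwrite(f'pics/{n}0.png',d['image'][:,:,::-1])
    np.savez(f'{n}0.npz',**d);print(n,d['R'],d['t'],d['mtx'],d['dist'])
E
```

```text
pics
0.0 [0.22221317 0.58349284 0.24590459] [ 8.23341840e-01  5.67545029e-01 -7.24461612e-04  5.74881835e-04] 0.998151354699452
top [[-0.02126202 -0.99944229 -0.02574949]
 [-0.98889627  0.02481262 -0.14652132]
 [ 0.14707851  0.02234823 -0.98887232]] [-0.32832902  0.48638344  1.11559376] [[487.68395167   0.         245.21295997]
 [  0.         487.68395167 188.90602199]
 [  0.           0.           1.        ]] [-0.16322764  0.          0.          0.          0.        ]
side [[ 0.88496988 -0.46564676  0.00118436]
 [-0.24459205 -0.46701283 -0.84974922]
 [ 0.39623608  0.75171278 -0.52718579]] [-0.59388621 -0.019764    1.05668654] [[409.92299425   0.         253.823186  ]
 [  0.         409.92299425 187.22742631]
 [  0.           0.           1.        ]] [-0.09557989  0.          0.          0.          0.        ]
```

View pics/top0.png

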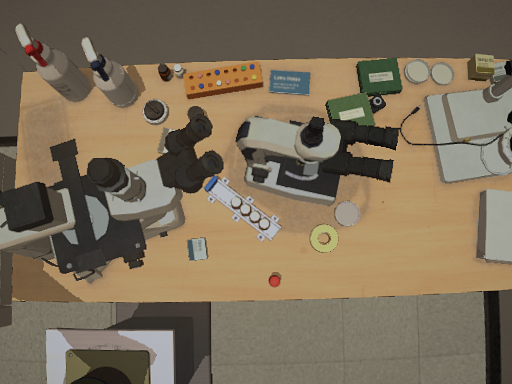

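View pics/side0.png

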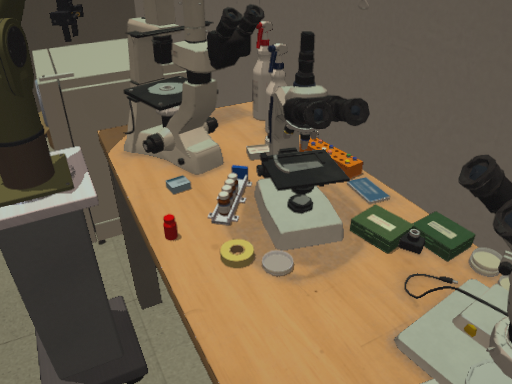

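Top view: the rail runs from the blue stop at (211,185) to the open end at about (277,235), with four white caps at about (237,202), (246,209), (255,216) and (265,224). The only look-alike is the red vial at (275,281), so vial_4 is the cap at (265,224). The microscopes sit on both sides, with eyepieces at (200,165) and a stage at (310,180).

```bash
cat > h.py <<'E'
import cv2,numpy as np
def load(n): return dict(np.load(n))
def ray(d,px,z,R=None,t=None):
    R=d['R'] if R is None else R; t=d['t'] if t is None else t
    u=cv2.undistortPoints(np.array([[px]],float),d['mtx'],d['dist'])[0,0]
    v=R.T@np.array([u[0],u[1],1]); c=-R.T@t
    return c+v*(z-c[2])/v[2]
def proj(d,X,R=None,t=None):
    R=d['R'] if R is None else R; t=d['t'] if t is None else t
    return cv2.projectPoints(np.array(X,float).reshape(-1,1,3),cv2.Rodrigues(R)[0],t,d['mtx'],d['dist'])[0][:,0]
E
python3 - <<'E'
from h import *
d=load('top0.npz');im=d['image']
x0,y0=190,165
c=cv2.resize(im[y0:y0+85,x0:x0+110],None,fx=7,fy=7,interpolation=cv2.INTER_CUBIC)
cv2.imwrite('pics/crop0.png',c[:,:,::-1])
for n,px,z in [('stop top',(211,185),.04),('v1',(237,202),.058),('v2',(246,209),.058),('v3',(255,216),.058),('v4',(265,224),.058),('end',(277,235),.02),('tape',(324,238),.019),('dish',(347,213),.014),('filter',(198,249),.02),('eyeL',(210,165),.3),('scopeR base',(245,185),.05),('scopeR stage',(250,165),.15),('scopeRbase corner',(335,200),.05)]:
    print(n,ray(d,px,z).round(3))
E
```

```text
stop top [ 0.489 -0.26   0.04 ]
v1 [ 0.445 -0.321  0.058]
v2 [ 0.428 -0.341  0.058]
v3 [ 0.412 -0.361  0.058]
v4 [ 0.393 -0.383  0.058]
end [ 0.369 -0.411  0.02 ]
tape [ 0.359 -0.522  0.019]
dish [ 0.417 -0.58   0.014]
filter [ 0.34  -0.225  0.02 ]
eyeL [ 0.484 -0.283  0.3  ]
scopeR base [ 0.485 -0.34   0.05 ]
scopeR stage [ 0.512 -0.353  0.15 ]
scopeRbase corner [ 0.445 -0.547  0.05 ]
```

View pics/crop0.png

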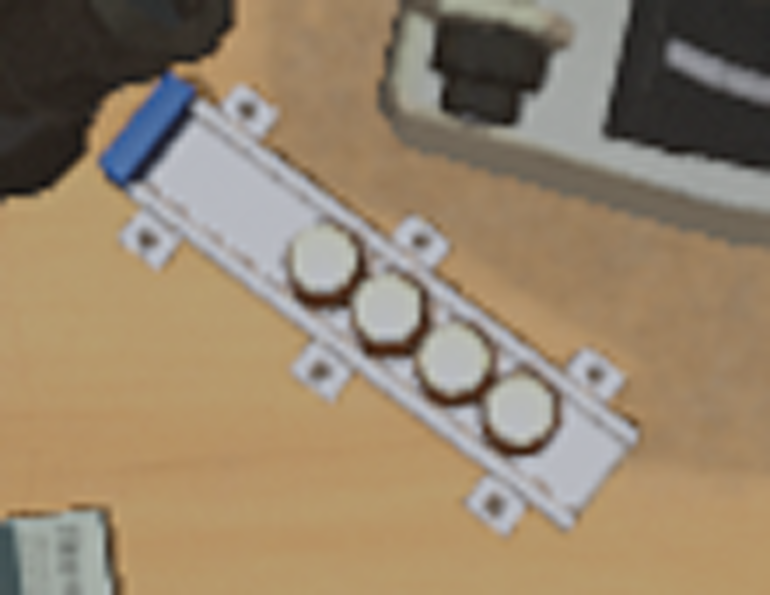

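The crop confirms four caps at crop (325,257), (390,311), (454,361) and (521,410), plus the rail end corners at (637,433) and (570,527). The stop top is centred near (148,131). The left microscope stands between the start pose and the rail, so I need its heights before transiting.

Run:
```python
from h import *
d=load('top0.npz');s=load('side0.npz')
f=lambda p:(p[0]/7+190-.43,p[1]/7+165-.43)
st=ray(d,f((148,131)),.04);en=ray(d,f((603.5,480)),.02)
ax=en[:2]*0+(st-en)[:2];L=np.linalg.norm(ax);print('stop',st,'end',en,'L(194 exp)',L,'ang',np.arctan2(ax[1],ax[0]));ax/=L
for p in[(325,257),(390,311),(454,361),(521,410)]:
    v=ray(d,f(p),.058);q=v[:2]-en[:2];print(v.round(4),'along from open end',q@ax,'lat',ax[0]*q[1]-ax[1]*q[0])
for x in (d,s): print('cam',-x['R'].T@x['t'])
t=d['image'][90:300,0:260];u=s['image'][0:210,60:320]
a=cv2.resize(t,None,fx=1.5*1.02,fy=1.4*1.02);b=cv2.resize(u,None,fx=1.53,fy=1.428)
c=np.hstack([cv2.resize(t,(390,315),interpolation=2),cv2.resize(u,(390,315),interpolation=2)])
cv2.imwrite('pics/cmp.png',c[:,:,::-1])
# robot start tool in side view
print(proj(s,[[.222,.584,.247]]),proj(d,[[.222,.584,.247],[.35,0,0]]))
```

```text
stop [ 0.49274936 -0.25907309  0.04      ] end [ 0.37370116 -0.40872652  0.02      ] L(194 exp) 0.19122923971524852 ang 0.8988098387633203
[ 0.4466 -0.3184  0.058 ] along from open end 0.11607351089324554 lat -0.0008062998011592187
[ 0.4283 -0.3393  0.058 ] along from open end 0.08835374780916562 lat 0.00048241174013911176
[ 0.4115 -0.3598  0.058 ] along from open end 0.06182127114305843 lat 0.000926577206127998
[ 0.395  -0.3812  0.058 ] along from open end 0.03481721363914196 lat 0.0005276491112890871
cam [ 0.30992196 -0.3651459   1.16599103]
cam [ 0.10203996 -1.08009602  0.54097906]
[[71.58906364 35.60254666]] [[-158.76978813  296.19388864]
 [ 107.13100703  246.59038247]]
```

View pics/cmp.png

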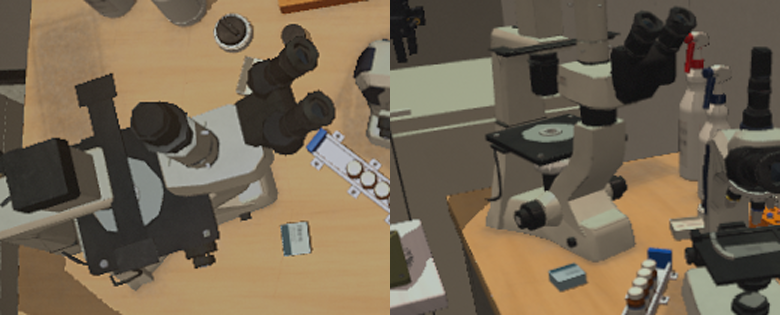

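Microscope detail: eyepiece tips at top cmp (298,48)/(318,105) and side cmp (683,18)/(650,17); stage corner at top cmp (97,272) and side cmp (487,137). I'll triangulate these.

Run:
```python
from h import *
d=load('top0.npz');s=load('side0.npz')
T=lambda p:(p[0]/1.5,p[1]/1.5+90); S=lambda p:((p[0]-390)/1.5+60,p[1]/1.5)
def tri(a,b):
    P=[np.hstack([x['R'],x['t'][:,None]]) for x in(d,s)]
    u=[cv2.undistortPoints(np.array([[p]],float),x['mtx'],x['dist'])[0].T for x,p in((d,T(a)),(s,S(b)))]
    X=cv2.triangulatePoints(P[0],P[1],u[0],u[1])[:,0];X=X[:3]/X[3]
    return X.round(3),(proj(d,X)-T(a)).round(1)
for n,a,b in[('eyeA',(298,48),(683,18)),('eyeB',(318,105),(650,17)),('stage',(97,272),(487,137)),('stageR',(215,245),(545,160)),('knob',(200,260),(525,222)),('plate near',(150,245),(490,47)),('base',(250,215),(575,250))]: print(n,*tri(a,b))
for h in(.4,.5,.55,.6):print(h,[ray(d,T(p),h)[:2].round(3) for p in((160,120),(40,170),(75,200),(30,210))],[proj(s,ray(d,T(p),h)).round()[0] for p in((160,120),(40,170))])
print([ray(d,T(p),.2)[:2].round(3) for p in((100,272),(205,262),(120,245))])
print(ray(d,T((70,305)),0), ray(d,(300,299),0))
```

```text
eyeA [ 0.532 -0.274  0.408] [[-0.5  1.1]]
eyeB [ 0.468 -0.297  0.416] [[-0.   0.1]]
stage [0.292 0.034 0.182] [[-0.1  0.7]]
stageR [ 0.339 -0.136  0.184] [[ 1.2 -4.7]]
knob [ 0.311 -0.08   0.055] [[ 0.2 -1.1]]
plate near [ 0.31  -0.099  0.363] [[-1.6 10. ]]
base [ 0.38  -0.15   0.014] [[ 0.1 -0.2]]
0.4 [array([ 0.461, -0.122]), array([0.409, 0.015]), array([ 0.375, -0.027]), array([0.365, 0.026])] [array([199.,   9.]), array([160.,   4.])]
0.5 [array([ 0.441, -0.154]), array([ 0.396, -0.034]), array([ 0.366, -0.072]), array([ 0.357, -0.025])] [array([193., -36.]), array([157., -37.])]
0.55 [array([ 0.431, -0.17 ]), array([ 0.389, -0.059]), array([ 0.362, -0.094]), array([ 0.354, -0.051])] [array([189., -62.]), array([155., -61.])]
0.6 [array([ 0.421, -0.186]), array([ 0.383, -0.084]), array([ 0.358, -0.116]), array([ 0.35 , -0.076])] [array([186., -89.]), array([153., -86.])]
[array([0.294, 0.022]), array([ 0.306, -0.124]), array([ 0.33 , -0.006])]
[0.23622018 0.15464953 0.        ] [ 0.21783496 -0.46235331  0.        ]
```

Left microscope tops: eyepieces at about 0.42, tube at about 0.45–0.5, stage at 0.18. I'll cross it at z ≈ 0.65 with the fingers closed. First I rise and draw in.

```bash
python3 -m pendant '[[[0,0,0],[0,0,-0.05],0],[[0,0,0],[0,0,-0.1],0],[[0,0,0],[-0.02,0,-0.15],0],[[0,0,0],[-0.04,0,-0.19],0],[[0,0,0],[-0.06,0,-0.23],0],[[0,0,0],[-0.08,0,-0.27],0],[[0,0,0],[-0.1,0,-0.31],0],[[0,0,0],[-0.12,0,-0.35],0],[[0,0,0],[-0.14,0,-0.39],0],[[0,0,0],[-0.15,0,-0.41],0]]' 20; python3 -c "
from plant import r;s=r.get_state();print(s['q'],s['tool_pos'],s['eef_rot'],s['contact_force'])"
```

```text
clock: 1.1
tool_pos: [0.1684, 0.4428, 0.6604]
eef_rot: [0.823, 0.568, 0.002, -0.002]
contact_force: [0.8, -0.7, -0.1]
opening: 0.114
[-1.16689189  0.24860905 -0.21425454  1.07262543  0.05448418  1.82014717
 -0.15389801] [0.16838874 0.44277838 0.66038161] [ 0.82331874  0.56757304  0.00206309 -0.00168581] [ 0.82875325 -0.67828531 -0.10203144]
```

```bash
cat > plan.py <<'E'
import numpy as np
from plant import r
from scipy.spatial.transform import Rotation as Q
def shift(W,p=None,q=None):
    s=r.get_state();p=s['tool_pos'] if p is None else p
    return (Q.from_quat(s['eef_rot']).inv().apply(np.array(W)-p)).round(3)
E
python3 - <<'E'
from plan import *
a=np.radians(69.2-6*np.arange(1,11));R=.474
print(shift(np.c_[R*np.cos(a),R*np.sin(a),0*a+.66]))
E
```

```text
[[-0.002  0.049  0.   ]
 [-0.01   0.098  0.   ]
 [-0.023  0.146  0.   ]
 [-0.041  0.193  0.   ]
 [-0.063  0.237 -0.   ]
 [-0.09   0.278 -0.   ]
 [-0.121  0.317 -0.   ]
 [-0.156  0.352 -0.001]
 [-0.195  0.383 -0.001]
 [-0.236  0.41  -0.001]]
```

```bash
python3 -m pendant '[[[0,0,0.14],[-0.002,0.049,0],0],[[0,0,0.28],[-0.01,0.098,0],0],[[0,0,0.42],[-0.023,0.146,0],0],[[0,0,0.56],[-0.041,0.193,0],0],[[0,0,0.7],[-0.063,0.237,0],0],[[0,0,0.84],[-0.09,0.278,0],0],[[0,0,0.98],[-0.121,0.317,0],0],[[0,0,1.12],[-0.156,0.352,0],0],[[0,0,1.26],[-0.195,0.383,0],0],[[0,0,1.4],[-0.236,0.41,0],0]]'
python3 - <<'E'
from plan import *
s=r.get_state();print(s['q'],s['tool_pos'],Q.from_quat(s['eef_rot']).as_matrix()[:,0])
p=s['tool_pos'];a0=np.degrees(np.arctan2(p[1],p[0]));n=10
a=np.radians(np.linspace(a0,-48.6,n+1)[1:]);R=np.linspace(np.hypot(*p[:2]),.52,n+1)[1:]
print(shift(np.c_[R*np.cos(a),R*np.sin(a),0*a+.66]))
E
```

```text
clock: 2.1
tool_pos: [0.4686, 0.0755, 0.656]
eef_rot: [0.995, -0.099, -0.001, 0.0]
contact_force: [0.5, 0.2, -0.1]
opening: 0.009
[-0.4369778   0.25056877  0.28075877  1.09633417 -0.0705124   1.80489982
 -0.37968495] [0.46860422 0.07550036 0.6560303 ] [ 0.98029526 -0.19753423 -0.00119221]
[[ 0.019  0.044 -0.004]
 [ 0.033  0.091 -0.004]
 [ 0.043  0.139 -0.004]
 [ 0.048  0.189 -0.004]
 [ 0.048  0.239 -0.004]
 [ 0.042  0.289 -0.004]
 [ 0.032  0.339 -0.004]
 [ 0.016  0.388 -0.004]
 [-0.005  0.435 -0.004]
 [-0.03   0.481 -0.004]]
```

```bash
python3 -m pendant '[[[0,0,0.14],[0.019,0.044,0],0],[[0,0,0.28],[0.033,0.091,0],0],[[0,0,0.42],[0.043,0.139,0],0],[[0,0,0.56],[0.048,0.189,0],0],[[0,0,0.7],[0.048,0.239,0],0],[[0,0,0.84],[0.042,0.289,0],0],[[0,0,0.98],[0.032,0.339,0],0],[[0,0,1.12],[0.016,0.388,0],0],[[0,0,1.26],[-0.005,0.435,0],0],[[0,0,1.4],[-0.03,0.481,0],0]]'
python3 - <<'E'
from plan import *
s=r.get_state();M=Q.from_quat(s['eef_rot']).as_matrix();print(s['q'],M[:,0])
print('yaw left',-128.5-np.degrees(np.arctan2(M[1,0],M[0,0])))
print(shift([[.36,-.425,.25]]))
E
```

```text
clock: 3.1
tool_pos: [0.3499, -0.3848, 0.656]
eef_rot: [-0.697, 0.717, 0.001, 0.0]
contact_force: [0.8, -0.4, -0.5]
opening: 0.002
[ 0.38044754  0.3886452   0.72270029  0.97170462 -0.26465315  1.86332267
 -0.61085597] [-0.02732102 -0.99962619 -0.00102381]
yaw left -36.934424966868264
[[ 0.04  -0.012  0.406]]
```

Now I descend to z ≈ 0.25 behind the rear vial, turning the last 0.645 rad.

```bash
python3 -m pendant '[[[0,0,0.1],[0.01,-0.003,0.04],0],[[0,0,0.2],[0.02,-0.006,0.08],0],[[0,0,0.3],[0.03,-0.009,0.12],0],[[0,0,0.4],[0.04,-0.012,0.16],0],[[0,0,0.5],[0.04,-0.012,0.205],0],[[0,0,0.6],[0.04,-0.012,0.25],0],[[0,0,0.645],[0.04,-0.012,0.295],0],[[0,0,0.645],[0.04,-0.012,0.34],0],[[0,0,0.645],[0.04,-0.012,0.38],0],[[0,0,0.645],[0.04,-0.012,0.406],0]]'
python3 - <<'E'
from plan import *
import cv2
s=r.get_state();M=Q.from_quat(s['eef_rot']).as_matrix();print(s['q'],M.round(4))
d=r.snapshot('wrist');np.savez('w1.npz',M=M,p=s['tool_pos'],**d)
e=r.snapshot('side');np.savez('s1.npz',**e)
cv2.imwrite('pics/w1.png',d['image'][:,:,::-1]);cv2.imwrite('pics/s1.png',e['image'][:,:,::-1])
E
```

```text
clock: 4.1
tool_pos: [0.3614, -0.4219, 0.2474]
eef_rot: [-0.437, 0.9, 0.002, -0.0]
contact_force: [-0.9, -0.1, -0.5]
opening: 0.002
[ 0.38428204  0.69712678  0.70215045  1.79946846 -0.57531787  0.86610259
 -0.87807697] [[-0.6186 -0.7857 -0.0029]
 [-0.7857  0.6185  0.0039]
 [-0.0013  0.0047 -1.    ]]
```

View pics/w1.png

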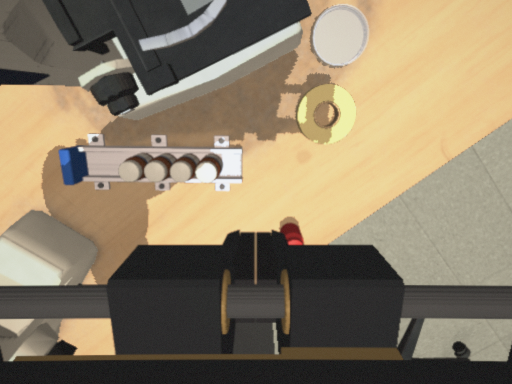

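View pics/s1.png

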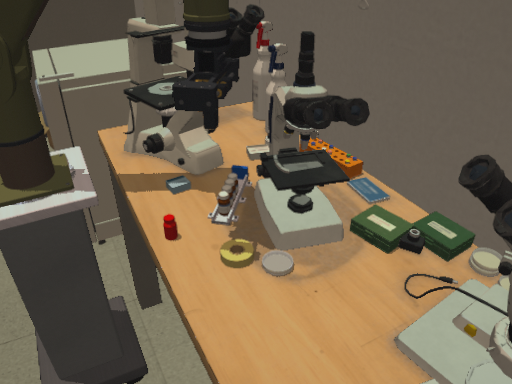

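Wrist view: the blue stop is at (72,165), the rail's open end at x ≈ 242 (rows 148–183), caps at about (131,168), (156,168), (182,167) and (208,171), and the red look-alike is off at (292,233). The side view shows the hand well clear of everything.

Run:
```python
from h import *
from plan import *
d=load('w1.npz');T=d['T_tool_cam'];M=d['M']
Rwc=M@T[:3,:3];c=M@T[:3,3]+d['p'];R=Rwc.T;t=-R@c
print('cam',c)
im=d['image'][130:200,55:255];big=cv2.resize(im,None,fx=4,fy=4,interpolation=2);cv2.imwrite('pics/w1c.png',big[:,:,::-1])
A=ray(d,(242,148),.02,R,t);B=ray(d,(242,183),.02,R,t);E=(A+B)/2
print('end',A,B,E,'width (40.5)',np.linalg.norm(A-B))
hsv=cv2.cvtColor(d['image'],cv2.COLOR_RGB2HSV);m=cv2.inRange(hsv,(105,120,40),(125,255,255))[130:200,50:110]
ys,xs=np.nonzero(m);print('blue',xs.min()+50,xs.max()+50,ys.min()+130,ys.max()+130)
```

```text
cam [ 0.41663071 -0.46444015  0.38563672]
end [ 0.38931186 -0.42345104  0.02      ] [ 0.35675262 -0.39727299  0.02      ] [ 0.37303224 -0.41036202  0.02      ] width (40.5) 0.04177790831520097
blue 59 86 148 183
```

View pics/w1c.png

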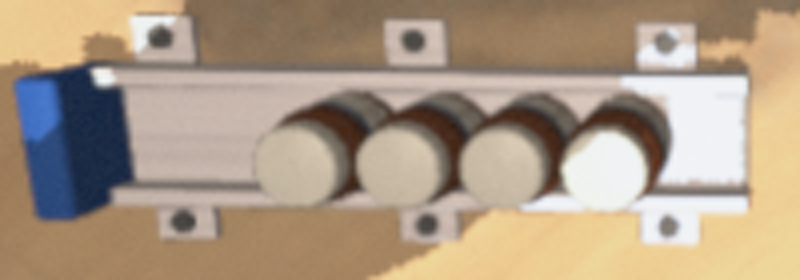

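Run:
```python
from h import *
from plan import *
d=load('w1.npz');T=d['T_tool_cam'];M=d['M']
R=(M@T[:3,:3]).T;t=-R@(M@T[:3,3]+d['p'])
f=lambda p:(p[0]/4+54.6,p[1]/4+129.6)
E=(ray(d,f((748,73)),.02,R,t)+ray(d,f((748,211)),.02,R,t))/2
S=ray(d,f((48,146)),.04,R,t)
ax=(S-E)[:2];print('E',E,'S',S,'L(194)',np.linalg.norm(ax),'deg',np.degrees(np.arctan2(ax[1],ax[0])))
E2=(E[:2]+[.3737,-.4087])/2;S2=(S[:2]+[.4927,-.2591])/2;ax=S2-E2;ax/=np.linalg.norm(ax);print('axis deg',np.degrees(np.arctan2(ax[1],ax[0])))
for p in[(301,165),(403,164),(503,163),(605,170)]:
    v=ray(d,f(p),.058,R,t)[:2];q=v-E2;print(v.round(4),q@ax,ax[0]*q[1]-ax[1]*q[0])
P=E2-.012*ax;print('P',P, shift([[*P,.10],[*P,.022]]))
print('tool x deg',np.degrees(np.arctan2(-M[1,0],-M[0,0])))
```

```text
E [ 0.37370273 -0.41029604  0.02      ] S [ 0.49493937 -0.26013326  0.04      ] L(194) 0.192995300137951 deg 51.08369809778531
axis deg 51.290527904419704
[ 0.4465 -0.3192] 0.11605297823707425 -0.0003456626840466284
[ 0.4302 -0.3405] 0.08914627295555051 -0.0009131219319891068
[ 0.4141 -0.3615] 0.0627060556269652 -0.0014695914310752373
[ 0.396  -0.3815] 0.035765751127107615 0.0001341371801721579
P [ 0.3661969  -0.41886194] [[-0.005 -0.004  0.147]
 [-0.004 -0.005  0.225]]
tool x deg 51.78941834974583
```

```bash
python3 -m pendant '[[[0,0,0.009],[-0.005,-0.004,0.03],0],[[0,0,0.009],[-0.005,-0.004,0.06],0],[[0,0,0.009],[-0.005,-0.004,0.09],0],[[0,0,0.009],[-0.005,-0.004,0.12],0],[[0,0,0.009],[-0.005,-0.004,0.147],0],[[0,0,0.009],[-0.005,-0.004,0.147],0],[[0,0,0.009],[-0.005,-0.004,0.147],0]]'
python3 - <<'E'
from plan import *
s=r.get_state();M=Q.from_quat(s['eef_rot']).as_matrix();print(M.round(4),s['contact_force'])
print(shift([[.3662,-.4189,.05],[.3662,-.4189,.022]]))
E
```

```text
clock: 4.9
tool_pos: [0.3687, -0.4232, 0.105]
eef_rot: [-0.433, 0.902, -0.001, 0.0]
contact_force: [-0.7, -0.7, 0.2]
opening: 0.008
[[-6.259e-01 -7.799e-01  1.100e-03]
 [-7.799e-01  6.259e-01 -1.300e-03]
 [ 3.000e-04 -1.700e-03 -1.000e+00]] [-0.70152524 -0.70763765  0.19873241]
[[-0.002  0.005  0.055]
 [-0.002  0.005  0.083]]
```

```bash
python3 -m pendant '[[[0,0,0],[-0.002,0.005,0.02],0],[[0,0,0],[-0.002,0.005,0.04],0],[[0,0,0],[-0.002,0.005,0.055],0],[[0,0,0],[-0.002,0.005,0.055],0],[[0,0,0],[-0.002,0.005,0.055],0]]'
python3 - <<'E'
from plan import *
s=r.get_state();print(s['contact_force'],shift([[.3662,-.4189,.022]]))
E
```

```text
clock: 5.4
tool_pos: [0.3663, -0.4188, 0.0504]
eef_rot: [-0.433, 0.902, -0.001, 0.0]
contact_force: [-0.4, -0.3, 0.3]
opening: 0.005
[-0.44014531 -0.2661815   0.27854127] [[0.    0.    0.028]]
```

```bash
python3 -m pendant '[[[0,0,0],[0,0,0.014],0],[[0,0,0],[0,0,0.028],0],[[0,0,0],[0,0,0.028],0]]'
python3 - <<'E'
from plan import *
import cv2
a=r.snapshot('side')['image'][120:240,150:310];b=r.snapshot('wrist')['image'][60:384,40:440]
a=cv2.resize(a,(400,300),interpolation=2);b=cv2.resize(b,(370,300),interpolation=2)
cv2.imwrite('pics/c2.png',np.hstack([a,b])[:,:,::-1])
E
```

```text
clock: 5.7
tool_pos: [0.3652, -0.4165, 0.019]
eef_rot: [-0.433, 0.902, 0.001, 0.0]
contact_force: [0.8, -0.2, 0.2]
opening: 0.004
```

View pics/c2.png

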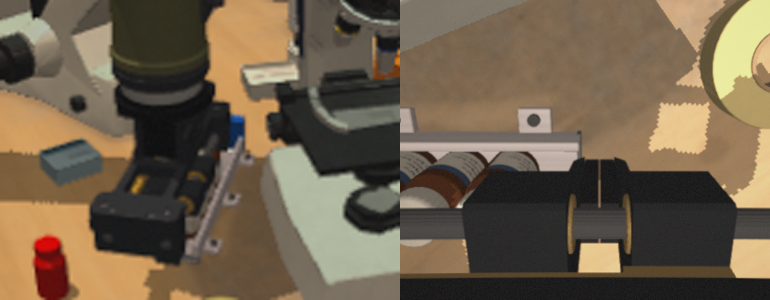

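The closed fingertips stand behind the rear vial at the channel mouth, and the hand is clear of the stage. I'll push gently at about 5 mm/row, checking force.

```bash
python3 -m pendant '[[[0,0,0],[-0.004,0,-0.002],0],[[0,0,0],[-0.008,0,-0.002],0],[[0,0,0],[-0.012,0,-0.002],0],[[0,0,0],[-0.016,0,-0.002],0],[[0,0,0],[-0.02,0,-0.002],0],[[0,0,0],[-0.024,0,-0.002],0],[[0,0,0],[-0.028,0,-0.002],0],[[0,0,0],[-0.032,0,-0.002],0],[[0,0,0],[-0.036,0,-0.002],0],[[0,0,0],[-0.04,0,-0.002],0]]'
python3 - <<'E'
from plan import *
s=r.get_state();E=np.array([.3737,-.4095]);a=np.radians(51.3);q=s['tool_pos'][:2]-E
print('along',q@[np.cos(a),np.sin(a)],'lat',q@[-np.sin(a),np.cos(a)],s['contact_force'])
E
```

```text
clock: 6.8
tool_pos: [0.3908, -0.3862, 0.0227]
eef_rot: [-0.433, 0.902, -0.0, -0.0]
contact_force: [-1.2, -0.9, 1.2]
opening: 0.006
along 0.02885058339902039 lat 0.0012248784882375517 [-1.23799474 -0.87592576  1.19705284]
```

```bash
python3 -m pendant '[[[0,0,0],[-0.003,0,0],0],[[0,0,0],[-0.006,0,0],0],[[0,0,0],[-0.009,0,0],0],[[0,0,0],[-0.012,0,0],0],[[0,0,0],[-0.015,0,0],0],[[0,0,0],[-0.018,0,0],0],[[0,0,0],[-0.02,0,0],0],[[0,0,0],[-0.022,0,0],0],[[0,0,0],[-0.024,0,0],0],[[0,0,0],[-0.026,0,0],0]]'
python3 - <<'E'
from plan import *
import cv2
s=r.get_state();E=np.array([.3737,-.4095]);a=np.radians(51.3);q=s['tool_pos'][:2]-E
print('along',q@[np.cos(a),np.sin(a)],'lat',q@[-np.sin(a),np.cos(a)],s['contact_force'])
a=r.snapshot('side')['image'][120:240,150:310]
a=cv2.resize(a,(400,300),interpolation=2);t=cv2.resize(r.snapshot('top')['image'][150:270,170:330],(400,300),interpolation=2)
cv2.imwrite('pics/c3.png',np.hstack([a,t])[:,:,::-1])
E
```

```text
clock: 7.8
tool_pos: [0.4069, -0.366, 0.0227]
eef_rot: [-0.432, 0.902, 0.0, -0.0]
contact_force: [-0.7, -0.7, 1.1]
opening: 0.004
along 0.054753141770186795 lat 0.0012625504631700573 [-0.74193542 -0.74423774  1.12383241]
```

View pics/c3.png

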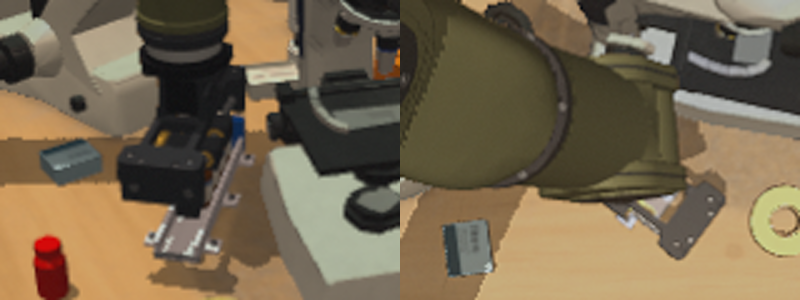

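The picture shows the row moved under the hand, with nothing disturbed. I continue at 1 mm/row towards the stop.

```bash
python3 -m pendant '[[[0,0,0],[-0.001,0,0],0],[[0,0,0],[-0.002,0,0],0],[[0,0,0],[-0.003,0,0],0],[[0,0,0],[-0.004,0,0],0],[[0,0,0],[-0.005,0,0],0],[[0,0,0],[-0.006,0,0],0]]'; python3 -m pendant '[[[0,0,0],[-0.0005,0,0],0],[[0,0,0],[-0.001,0,0],0],[[0,0,0],[-0.001,0,0],0]]';python3 -m pendant '[[[0,0,0],[-0.0005,0,0],0],[[0,0,0],[-0.001,0,0],0],[[0,0,0],[-0.001,0,0],0]]'
```

```text
clock: 8.5
tool_pos: [0.4107, -0.3613, 0.0227]
eef_rot: [-0.433, 0.902, 0.0, 0.0]
contact_force: [-0.3, -0.3, 1.0]
opening: 0.01
clock: 8.8
tool_pos: [0.4113, -0.3605, 0.0227]
eef_rot: [-0.433, 0.902, 0.0, 0.0]
contact_force: [-0.2, -0.5, 0.6]
opening: 0.003
clock: 9.1
tool_pos: [0.4119, -0.3597, 0.0226]
eef_rot: [-0.433, 0.902, 0.0, 0.0]
contact_force: [-0.2, -0.5, 1.2]
opening: 0.005
```

```bash
for i in 1; do python3 -m pendant '[[[0,0,0],[-0.0005,0,0],0],[[0,0,0],[-0.001,0,0],0],[[0,0,0],[-0.001,0,0],0]]'|grep -E "pos|force"; python3 -m pendant '[[[0,0,0],[-0.0005,0,0],0],[[0,0,0],[-0.001,0,0],0],[[0,0,0],[-0.001,0,0],0]]'|grep -E "pos|force";  done
```

```text
tool_pos: [0.4123, -0.3594, 0.0227]
contact_force: [-1.8, -2.2, 0.5]
tool_pos: [0.4126, -0.3593, 0.0228]
contact_force: [-2.9, -4.4, 0.3]
```

The force rises to 5 N with motion stalled at along ≈ 63 mm (expected 62.5), so the row is against the stop. Now I back away and rise.

```bash
python3 -m pendant '[[[0,0,0],[0.005,0,0],0],[[0,0,0],[0.015,0,0],0],[[0,0,0],[0.03,0,0],0],[[0,0,0],[0.05,0,0],0],[[0,0,0],[0.06,0,-0.02],0],[[0,0,0],[0.06,0,-0.06],0],[[0,0,0],[0.06,0,-0.1],0],[[0,0,0],[0.06,0,-0.15],0],[[0,0,0],[0.06,0,-0.19],0],[[0,0,0],[0.06,0,-0.23],0]]'; python3 -m pendant '[[[0,0,0],[0,0,-0.01],0],[[0,0,0],[0,0,-0.01],0],[[0,0,0],[0,0,-0.01],0]]'
python3 - <<'E'
from plan import *
import cv2
s=r.get_state();M=Q.from_quat(s['eef_rot']).as_matrix()
d=r.snapshot('wrist');np.savez('w2.npz',M=M,p=s['tool_pos'],**d)
a=cv2.resize(d['image'][110:220,20:260],(800,367),interpolation=2)
cv2.imwrite('pics/w2.png',a[:,:,::-1])
np.savez('s2.npz',**r.snapshot('side'))
E
```

```text
clock: 10.7
tool_pos: [0.3745, -0.4054, 0.2545]
eef_rot: [-0.432, 0.902, 0.0, 0.0]
contact_force: [0.1, 0.1, 0.3]
opening: 0.002
clock: 11.0
tool_pos: [0.375, -0.4044, 0.2614]
eef_rot: [-0.432, 0.902, 0.001, -0.0]
contact_force: [0.1, 0.3, 0.0]
opening: 0.008
```

View pics/w2.png

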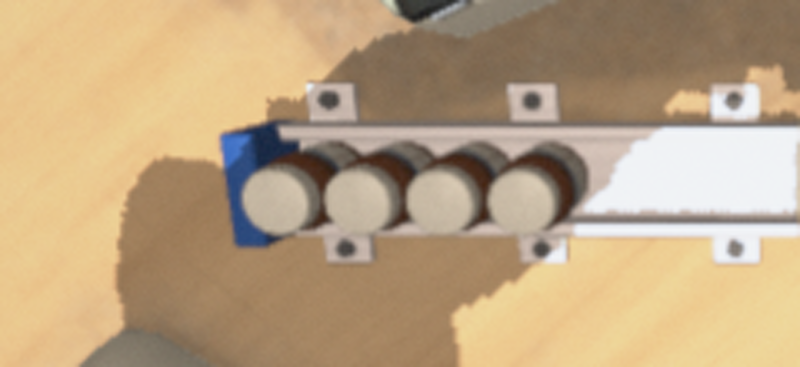

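Caps are at crop (281,200), (362,199), (443,199) and (524,199), evenly spaced and upright, with the front one at the stop. I'll check the numbers.

Run:
```python
from h import *
d=load('w2.npz');T=d['T_tool_cam'];M=d['M']
R=(M@T[:3,:3]).T;t=-R@(M@T[:3,3]+d['p'])
k=240/800
f=lambda p:(p[0]*k+20-.35,p[1]*k+110-.35)
S=ray(d,f((248,187)),.04,R,t)[:2];a=np.radians(51.3);ax=np.array([np.cos(a),np.sin(a)])
print('stop',S,'exp v: -19.5 -46.5 -73.5 -100.5 from stop centre')
for p in[(281,200),(362,199),(443,199),(524,199)]:
    v=ray(d,f(p),.058,R,t)[:2];q=v-S;print(v.round(4),(1e3*(q@ax)).round(1),(1e3*(ax[0]*q[1]-ax[1]*q[0])).round(1))
A=load('s1.npz')['image'];B=load('s2.npz')['image']
D=cv2.absdiff(A,B).max(2)>40;n,_,st,_=cv2.connectedComponentsWithStats(D.astype(np.uint8))
print([x.tolist() for x in st[1:] if x[4]>25])
c=cv2.resize(B[140:280,120:310],None,fx=4,fy=4,interpolation=2);cv2.imwrite('pics/s2.png',c[:,:,::-1])
```

```text
stop [ 0.49452486 -0.26086774] exp v: -19.5 -46.5 -73.5 -100.5 from stop centre
[ 0.4815 -0.2754] -19.5 1.0
[ 0.4652 -0.2965] -46.1 0.6
[ 0.4485 -0.3173] -72.8 0.6
[ 0.4318 -0.3382] -99.5 0.6
[[183, 0, 5, 14, 46], [183, 14, 9, 16, 77], [198, 20, 30, 6, 99], [176, 30, 50, 48, 533], [238, 57, 4, 13, 35], [175, 71, 64, 59, 698], [172, 83, 7, 11, 65], [218, 162, 28, 26, 198], [116, 170, 71, 4, 150], [166, 180, 24, 4, 52], [216, 185, 18, 32, 328], [192, 187, 22, 6, 72], [125, 188, 44, 5, 104], [229, 231, 6, 7, 33], [236, 233, 20, 11, 106], [256, 237, 19, 16, 141], [221, 243, 16, 7, 68], [240, 245, 14, 8, 73]]
```

View pics/s2.png

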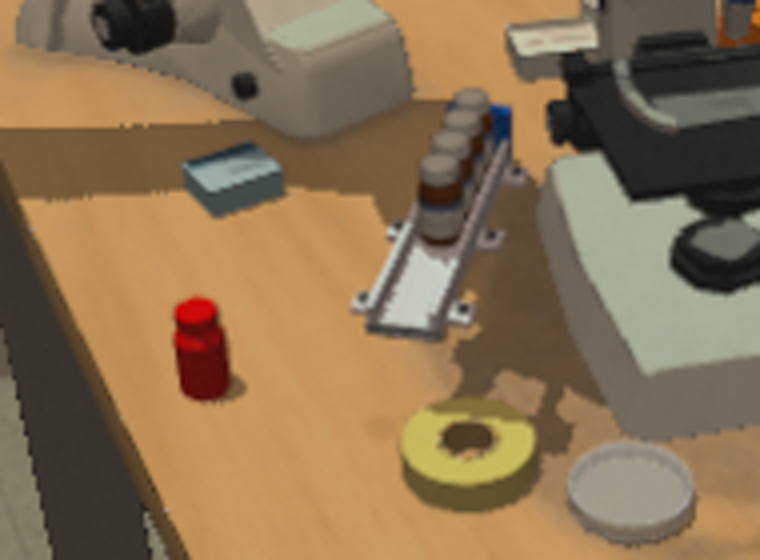

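The side view shows four upright vials at the stop, with the tape, dish, carton and red vial in place. The small image differences near the tape are the arm's shadow. Handing in.

```bash
python3 -c "
from plant import r
s=r.get_state();print(s['clock'],s['qd'],s['contact_force']);print(r.finish_job())"
```

```text
11.1 [ 0.00038727  0.00195805  0.00494572 -0.00429117  0.00039509  0.00177797
 -0.00333404] [ 0.01341942 -0.37656478 -0.2765091 ]
the job is handed in; nothing more can be done
None
```

I pushed the row along the rail with closed fingertips, touching only the rear vial. I stopped when the push force rose from about 1 N to 5 N and the fingers stalled, about 1 mm past the expected point. Then I backed off, rose clear to z = 0.26 and handed in at 11.1 s.

**Row position:** a close wrist image puts the vials 19.5, 46.1, 72.8 and 99.5 mm from the centre of the stop. A row closed up against it would be at 19.5, 46.5, 73.5 and 100.5 mm. The vials are within about 1 mm sideways, and all four stand upright in the side view.

**Bystanders:** the tape, dish, light-blue carton and red look-alike appear unmoved in the side view. I did not measure the bystanders one by one; the only image differences near the tape looked like the arm's shadow. I did not look closely at the can, timer or grey carton, but the arm did not work near them at table height.

No check failed. The top and wrist views agreed on the rail to about 2 mm.

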